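Tip the sample cell onto the photometer stage and square it in the beam

TASK

Lift the tilt tray by the bar handle at its free edge until the sample cell slides out of it onto the photometer's stage, then lower the tray gently all the way back down without letting it fall. Then nudge the cell flush and square against the stage's rail, standing flat midway between lamp and detector so that its clear end windows face them. Leave the beaker, the dish and the black case around the photometer where they are.

Things in the scene. Friction and masses are not known exactly. Their poses are not given: they have to be found in the camera images.
- photometer: Fixed bench photometer; origin on the table below home. Its x axis is the light path: lamp housing on -x (slots on top), detector housing on +x (round disc on top), white boxes 85 long x 86 wide, top 95 mm above the table, inner faces at x = -85 and +85 mm. Between them the flat dark stage: x -65 to +65, y -40 to +60, top 30 mm above the table; the tilt tray joins it at y = +58.
- rail (a point): Middle of the top edge of the locating rail's face, fixed on the stage, 48 mm above the table and 18 mm above the stage, axes as the photometer's. The rail is a straight aluminium bar 130 mm long along x and 14 mm thick; the face the cell must sit against looks to +y (towards the tray).
- home (a point): Point fixed on the photometer, axes as the photometer's, 45 mm above the table: where the cell's centre is when the cell stands on the stage flush against the rail, mid-way between lamp and detector.
- cell_center (a point): Centre of the loose sample cell (half-way up): a low aluminium block 70 long (own x) x 36 wide (own y) x 30 mm high (own z, up), two white stoppers 12 mm wide, 8 mm high on top. Its two small end faces (own x = -35, +35) are the clear windows; the long sides are closed. About 0.18 kg. It starts askew on the tray's floor and starts to slide at about 0.2 rad; it is clear of the tray by 0.75 rad, short of the rail.
- tray (a joint): Tilt of the tray, rad: 0 = down, its floor level, 32 mm above the table, one 2 mm step above the stage; grows as the free edge is lifted; stop at 0.85. Moves freely, falls if let go. About 0.35 kg. Dark floor 98 wide (photometer x) x 120 mm long (from the hinge along photometer +y); side walls 12 mm above the floor, 90 mm apart inside; end wall 12 mm high at the free edge; open to the stage.
- hinge (a point): Mid-point of the tray's hinge line, at the joint of stage and tray, level with the top of the tray's floor. The hinge line runs along the photometer's x.
- bar (a point): Middle of the tray's handle: a round black bar 12 mm thick, 84 mm long, parallel to the hinge, held by an arm at each end; 160 mm outward from the hinge (photometer +y) and 25 mm above the tray's floor, so 57 mm above the table when down. 34 mm clear between the bar and the tray's end wall, only the table below it. It swings in an arc of 162 mm about the hinge.
- beaker: Bystander: glass beaker, 68 mm across, 85 mm high, beyond the rail. Origin at the centre of its underside.
- dish: Bystander: low clear round dish, 62 mm across, 15 mm high, beside the tray. Origin at the centre of its underside.
- cell_case: Bystander: flat black case, 62 x 92 x 28 mm, beside the tray. Origin at the centre of its underside.
Things that resemble listed ones, but are neither listed nor needed, are in the scene too. Of the things shaped like the part that bears cell_center, the aluminium one is meant.

How it is judged:
By the outcome, as a careful person would: the job done as asked, in the order asked, and still so for the second after the job is handed in, with the robot touching nothing.
It also fails if it takes over 54 s, if anything falls off the work surface, if the arm or the gripper's body presses on something with over 40 N, if the wrist force passes 120 N, or if a joint passes its speed limit or range.

ROBOT

A 6-joint arm with a two-finger parallel gripper is mounted at the origin on the work surface. World frame = base frame: x ahead of the robot, y to its left, z up, the work surface at z = 0. Lengths are in mm, angles in rad, forces in N, time in s.
With the tool pointing down it reaches from about 275 to 825 mm from the base axis. Payload 5.2 kg.
Tool frame: the origin (TCP) lies midway between the tips of the shut fingers; the grasp point (between the pads) lies 19 mm behind it (arm.pinch_z is the distance from the TCP to the grasp point, in mm); z points along the fingers, x is the direction in which the jaws open and shut, and the axes are right-handed (so a half turn about z gives the same grasp; the last joint's range is limited). The gripper opens to 93 mm and grips with 3 to 60 N. Pads are 15 mm wide; open, the fingers measure 128 mm over their backs; the gripper's body (75 mm by 188 mm) begins 65 mm behind the grasp point.
Start: joints at [0.942, 0.259, 1.535, -0, 1.348, -0.203], TCP at [227.157, 500.904, 218.653] pointing down, gripper open.
Joint ranges: [-3.14, 3.14], [-0.91, 2.08], [0.19, 2.58], [-1.22, 4.36], [0.22, 2.71], [-3.12, 3.12]. Speed limits (rad/s): [2.57, 2.57, 3.14, 3.14, 3.14, 3.14].

INTERFACE

Orientations are given as a unit quaternion [x, y, z, w].
In Python, from workcell import arm gives the robot as it stands. The module is installed in compiled form; this text tells all that it offers.
- The arm moves only by the tool drive_tool, never from a script. Its argument "commands" is a list of rows, each an object of numbers: "x", "y", "z": the shift along the tool's x, y, z scaled (see below); "yaw": the turn about the tool's z scaled (see below); "grip": the closure, from -1 (fully open) to 1 (shut), so that 0 is half open. In form: [{"x": .., "y": .., "z": .., "yaw": .., "grip": ..}, ...]. A call has 1 to 10 rows; each row is the pose to reach, as a shift and turn from the pose commanded when the call began, along the tool's axes at that moment; what a row does not reach only later rows make up. The controller multiplies each number of a shift by 20 cm and each number of a turn by 1.5 rad. A row lasts 1/8 s, in which the tool goes at most 62.5 mm and 10.7 degrees, less where a joint would pass 70% of its speed; a pose out of reach is approached as far as the arm can. A call with a number of a shift or a turn outside -1 to 1 is refused whole. A call with a gripper value outside its range is refused whole. The fingers move at their own pace and stop on an object; "newtons" is the grip in N (left out, the last holds). Time passes only in rows, so rows that repeat a pose let the fingers close. It gives the time, the measured TCP pose, the force and the opening at its end, in the units of the state.
- arm.get_obs(): the state, without advancing time (a new reading comes with each control period).
- arm.camera(name): name is "scene" or "top" or "wrist"; returns (picture, depth): 384x512x3 uint8, red, green, blue; 384x512 float32, mm along the optical axis (not along the pixel's ray), 0 where there is no reading.
- arm.calibration(name): a dict with "fx", "fy", "cx", "cy" (pixels), "R" (3x3) and "t" (3): a world point X has camera coordinates R X + t. Camera axes: x right, y down, z forward; pixel columns grow to the right and rows downward; lengths in mm; the calibration is good to about 2 mm. A picture is of the moment at which its call begins: read the wrist's pose just before it. calibration takes no time and is no camera call; for the wrist camera it gives the pose at the moment of the call.
- arm.close_job(): hands the job in, once; it reports no verdict.
The state is a dict: "time_s": time; "joint_pos": joint angles; "qd": joint speeds; "effort": joint torques, N m; "tcp_pos": TCP position; "ee_rot": TCP orientation; "ft_force": force on the tool from outside, world axes, zero at the start; "ft_torque": the same for the moment, N m; "grip_width": finger opening in mm.
Only numpy, scipy, OpenCV 4.12 (cv2) and the standard library are available. Lean on these libraries where they do the work, as an engineer would, in place of code of your own. Each camera call takes 0.05 s, during which the arm holds its last target. There are 200 camera calls.

## Working session

There is one attempt and no reset: what is moved stays moved. The work goes in short steps, Python scripts to look and compute and a tool call to move; the robot and the scene stay as the last step left them, time stands still between calls to the robot, and variables do not carry over. Pictures are saved under pics/ and viewed, on a budget of 10 in all, crops included, one or two more only if the job needs it, and the job is handed in when it is done.

Besides the shell and the picture viewer there is one more tool, called after "Emit:" as name(argument=value, ...) on one line, values as JSON. drive_tool: Moves the arm, as the interface text tells. Shifts and turns lie within -1 to 1; 1 stands for 20 cm of shift or 1.5 rad of turn. Its arguments: {"type":"object","properties":{"commands":{"type":"array"},"newtons":{"type":"number"}},"required":["commands"]}

```bash
mkdir -p pics; cat > h.py <<'E'
import numpy as np, cv2
from workcell import arm
from scipy.spatial.transform import Rotation as R
def snap(name,fn=None):
    c=arm.calibration(name); p,d=arm.camera(name)
    if fn: cv2.imwrite('pics/'+fn,p[:,:,::-1])
    return c,p,d
def pts(c,d):
    v,u=np.mgrid[:d.shape[0],:d.shape[1]]
    X=np.stack([(u-c['cx'])/c['fx']*d,(v-c['cy'])/c['fy']*d,d],-1)
    return (X-c['t'])@np.array(c['R'])
def ray(c,u,v,z):
    r=np.array([(u-c['cx'])/c['fx'],(v-c['cy'])/c['fy'],1.]); Rm=np.array(c['R']); t=np.array(c['t'])
    o=-Rm.T@t; w=Rm.T@r
    return o+w*(z-o[2])/w[2]
def proj(c,X):
    q=np.array(c['R'])@np.array(X)+c['t']; return q[0]/q[2]*c['fx']+c['cx'],q[1]/q[2]*c['fy']+c['cy']
E
python3 - <<'E'
from h import *
o=arm.get_obs(); print({k:np.round(v,3) for k,v in o.items()}, arm.pinch_z)
for n in('top','scene'):
    c,p,d=snap(n,n+'0.png'); np.savez('pics/'+n+'0.npz',p=p,d=d,**{k:np.array(v) for k,v in c.items()})
    print(n,-np.array(c['R']).T@c['t'],np.round(c['R'],2).tolist(),c['fx'])
E
```

```text
{'time_s': np.float64(0.0), 'joint_pos': array([ 0.942,  0.259,  1.536,  0.   ,  1.348, -0.203]), 'qd': array([-0.001, -0.002,  0.002,  0.   ,  0.001, -0.   ]), 'effort': array([ 0.0000e+00, -4.3732e+01, -2.8401e+01,  7.2000e-02,  4.1000e-02,
       -0.0000e+00]), 'tcp_pos': array([226.842, 500.444, 217.848]), 'ee_rot': array([ 0.841,  0.542, -0.001,  0.   ]), 'ft_force': array([ 0.528,  0.203, -0.234]), 'ft_torque': array([ 0.062, -0.021,  0.017]), 'grip_width': np.float64(93.081)} 18.8
top [503.11489331 -76.9198527  783.25178849] [[-0.02, -1.0, -0.03], [-1.0, 0.02, -0.08], [0.08, 0.03, -1.0]] 351.31448648006364
scene [1249.3658511    34.86442938  657.43655127] [[-0.14, 0.99, -0.0], [0.64, 0.09, -0.77], [-0.76, -0.11, -0.64]] 440.55601229433734
```

View pics/top0.png

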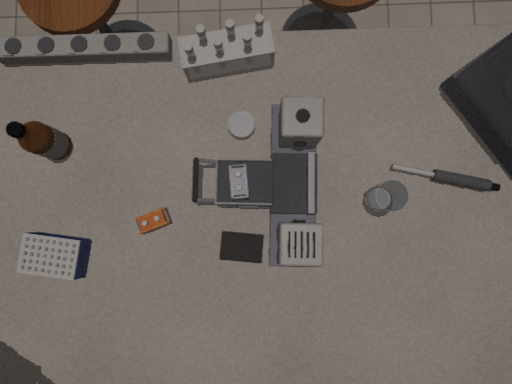

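View pics/scene0.png

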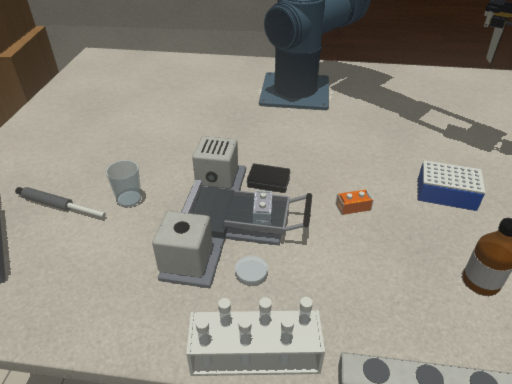

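The top view shows the lamp at (302,245), detector at (302,122), rail at (311,183), cell at (239,182) on the tray and the bar at (196,181). The photometer's axes lie nearly along the world's. The scene view agrees: the beaker is beyond the rail, and the dish and case are on either side of the tray. The orange cell is the decoy.

```bash
python3 - <<'E'
from h import *
z=np.load('pics/top0.npz'); c={k:z[k] for k in('fx','fy','cx','cy','R','t')}; p=z['p'];d=z['d']
P=pts(c,d)
def sel(u0,u1,v0,v1,zl,zh):
    m=np.zeros(d.shape,bool); m[v0:v1,u0:u1]=1
    return m&(P[...,2]>zl)&(P[...,2]<zh)&(d>0)
def rect(m):
    q=P[m]; r=cv2.minAreaRect(q[:,:2].astype(np.float32)); return np.round(r[0],1),np.round(r[1],1),round(r[2],2),len(q),np.round(np.median(q[:,2]),1)
print('table z',np.median(P[300:340,200:300,2]))
print('det',rect(sel(270,330,85,155,88,102)));print('lamp',rect(sel(270,330,215,275,88,102)))
print('rail',rect(sel(300,325,150,218,42,55)))
print('bar',rect(sel(185,204,150,215,50,66)))
print('cell',rect(sel(222,256,155,210,55,80)))
print('beaker',rect(sel(360,400,180,220,60,100)))
print('dish',rect(sel(222,260,105,142,8,25)), 'case',rect(sel(215,270,228,266,18,40)))
cv2.imwrite('pics/crop.png',cv2.resize(p[85:285,180:340,::-1],None,fx=3.7,fy=3,interpolation=cv2.INTER_CUBIC)[:600])
# bright rail mask & dark bar mask
g=cv2.cvtColor(p,cv2.COLOR_RGB2GRAY)
m=np.zeros_like(g); m[150:218,188:203]=(g[150:218,188:203]<60)
v,u=np.nonzero(m); r=cv2.minAreaRect(np.c_[u,v].astype(np.float32)); print('bar px',r,len(u)); 
print('bar pos',ray(c,*r[0],60))
E
```

```text
table z -0.08094566173737086
det (array([ 714.8, -165.8]), array([86.1, 83.6]), 87.96, 1781, np.float64(94.8))
lamp (array([ 461.3, -156.1]), array([84. , 85.1]), 88.14, 1899, np.float64(94.9))
rail (array([ 587.7, -186. ]), array([ 14.5, 126.8]), 87.95, 426, np.float64(47.7))
bar (array([596.3,  50.7]), array([22.3, 94.1]), 89.76, 297, np.float64(61.0))
cell (array([591.7, -33.9]), array([70.2, 35.9]), 4.14, 550, np.float64(61.9))
beaker (array([ 553.7, -334. ]), array([56.9, 62.5]), 87.19, 247, np.float64(78.0))
dish (array([724.8, -39.1]), array([60.1, 60.5]), 0.41, 602, np.float64(14.7)) case (array([453.8, -35.9]), array([91.8, 62. ]), 84.0, 1218, np.float64(27.6))
bar px ((195.58006286621094, 179.51869201660156), (5.964638710021973, 43.106605529785156), 1.847610354423523) 224
bar pos [595.88302795  54.05837535  60.        ]
```

Emit:
drive_tool(commands=[{"x":-0.42,"y":0.86},{"x":-0.42,"y":0.86},{"x":-0.42,"y":0.86},{"x":-0.42,"y":0.86}])

```text
schema error: expected keys x, y, z, yaw, grip
```

Emit:
drive_tool(commands=[{"x":-0.42,"y":0.86},{"x":-0.42,"y":0.86},{"x":-0.42,"y":0.86},{"x":-0.42,"y":0.86}])

```text
schema error: expected keys x, y, z, yaw, grip
```

Emit:
drive_tool(commands=[{"x":-0.42,"y":0.86,"z":0.1,"yaw":-0.26,"grip":0.36},{"x":-0.42,"y":0.86,"z":0.1,"yaw":-0.26,"grip":0.36},{"x":-0.42,"y":0.86,"z":0.1,"yaw":-0.26,"grip":0.36},{"x":-0.42,"y":0.86,"z":0.1,"yaw":-0.26,"grip":0.36},{"x":-0.42,"y":0.86,"z":0.1,"yaw":-0.26,"grip":0.36}])

```text
time_s: 0.72
tcp_pos: [349.4, 352.9, 198.4]
ee_rot: [0.721, 0.693, -0.0, -0.0]
ft_force: [0.1, 0.6, 0.1]
grip_width: 47.4
```

```bash
cat >> h.py <<'E'
O=np.array([588.,-161.]); YAW=-0.037
def rows(x,y,z,xang=None):
    "tool-axis row numbers to reach world TCP x,y,z with tool x axis at world angle xang"
    o=arm.get_obs(); Rm=R.from_quat(o['ee_rot']).as_matrix()
    s=Rm.T@(np.array([x,y,z])-o['tcp_pos'])/200
    a=np.arctan2(Rm[1,0],Rm[0,0])
    yw=0 if xang is None else -(xang-a)/1.5
    print('row',np.round(s,3),'yaw',round(yw,3),'xang',round(a,4)); return s,yw
def ph(x,y): 
    c,s=np.cos(YAW),np.sin(YAW); return O+np.array([c*x-s*y,s*x+c*y])
def toph(X):
    c,s=np.cos(YAW),np.sin(YAW); d=np.asarray(X)[...,:2]-O; return np.stack([c*d[...,0]+s*d[...,1],-s*d[...,0]+c*d[...,1]],-1)
def st():
    o=arm.get_obs(); print('t',round(float(o['time_s']),2),'tcp',np.round(o['tcp_pos'],1),'ph',np.round(toph(o['tcp_pos']),1),'F',np.round(o['ft_force'],1),'w',round(float(o['grip_width']),1),'j6',round(o['joint_pos'][5],2),'tz',np.round(R.from_quat(o['ee_rot']).as_matrix()[:,2],3))
E
python3 - <<'E'
from h import *
st()
c,p,d=snap('wrist','w1.png')
P=pts(c,d); Q=toph(P)
g=cv2.cvtColor(p,cv2.COLOR_RGB2GRAY)
m=(P[...,2]>50)&(P[...,2]<68)&(Q[...,1]>200)&(Q[...,1]<235)&(abs(Q[...,0])<60)&(d>0)
q=P[m]; 
print(len(q), np.round(q[:,2].max(),1), cv2.minAreaRect(q[:,:2].astype(np.float32)))
b=q[q[:,2]>q[:,2].max()-3]; print('bar top',b.mean(0),toph(b.mean(0)))
rows(*ph(0,218),150,YAW+np.pi/2)
E
```

```text
t 0.72 tcp [349.4 352.9 198.4] ph [-257.4  504.7] F [0.1 0.6 0.1] w 47.4 j6 -0.97 tz [-0.001  0.    -1.   ]Traceback (most recent call last):
  File "<stdin>", line 8, in <module>
    return umr_maximum(a, axis, None, out, keepdims, initial, where)
ValueError: zero-size array to reduction operation maximum which has no identity
```

View pics/w1.png

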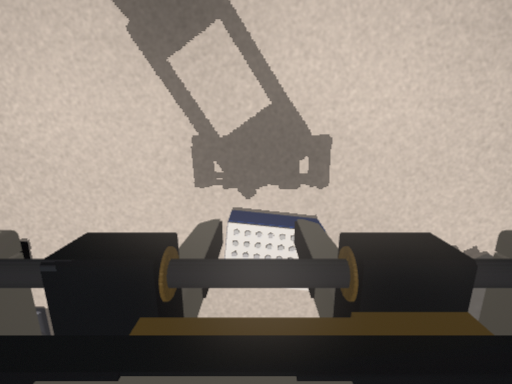

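Two calls were refused because every row needs all five keys, so the third stopped short. The wrist view shows only table and the blue rack below the fingers at (270,235). I'll carry on to the bar.

Emit:
drive_tool(commands=[{"x":-0.72,"y":0.64,"z":0.0,"yaw":0,"grip":0.36},{"x":-0.72,"y":0.64,"z":0.0,"yaw":0,"grip":0.36},{"x":-0.72,"y":0.64,"z":0.0,"yaw":0,"grip":0.36},{"x":-0.72,"y":0.64,"z":0.0,"yaw":0,"grip":0.36}])

```text
time_s: 1.27
tcp_pos: [473.8, 203.8, 198.7]
ee_rot: [0.721, 0.693, 0.0, 0.0]
ft_force: [0.1, 0.4, -0.5]
grip_width: 30.1
```

Emit:
drive_tool(commands=[{"x":-0.72,"y":0.64,"z":0.24,"yaw":0,"grip":0.36},{"x":-0.72,"y":0.64,"z":0.24,"yaw":0,"grip":0.36},{"x":-0.72,"y":0.64,"z":0.24,"yaw":0,"grip":0.36},{"x":-0.72,"y":0.64,"z":0.24,"yaw":0,"grip":0.36},{"x":-0.72,"y":0.64,"z":0.24,"yaw":0,"grip":0.36},{"x":-0.72,"y":0.64,"z":0.24,"yaw":0,"grip":0.36}])

```text
time_s: 2.02
tcp_pos: [593.8, 58.9, 151.2]
ee_rot: [0.719, 0.695, 0.0, -0.0]
ft_force: [0.4, -0.2, -0.8]
grip_width: 29.8
```

```bash
python3 - <<'E'
from h import *
st()
c,p,d=snap('wrist','w2.png')
rows(*ph(0,218),150,YAW+np.pi/2)
P=pts(c,d); Q=toph(P)
m=(P[...,2]>45)&(P[...,2]<70)&(Q[...,1]>195)&(Q[...,1]<240)&(abs(Q[...,0])<60)&(d>0)
q=P[m]; print(len(q))
if len(q):
    b=q[q[:,2]>60]; print('bar top',np.percentile(q[:,2],[50,95,100]),b.mean(0),cv2.minAreaRect(toph(b).astype(np.float32)))
E
```

```text
t 2.02 tcp [593.8  58.9 151.2] ph [ -2.4 220. ] F [ 0.4 -0.2 -0.8] w 29.8 j6 -1.63 tz [ 0.     0.001 -1.   ]
row [-0.009  0.011  0.007] yaw 0.002 xang 1.5374
1324
bar top [60.96935585 62.99972811 64.34517759] [593.58888111  57.49414664  61.74680235] ((0.15902328491210938, 218.7607879638672), (10.736541748046875, 92.80269622802734), 89.89952087402344)
```

View pics/w2.png

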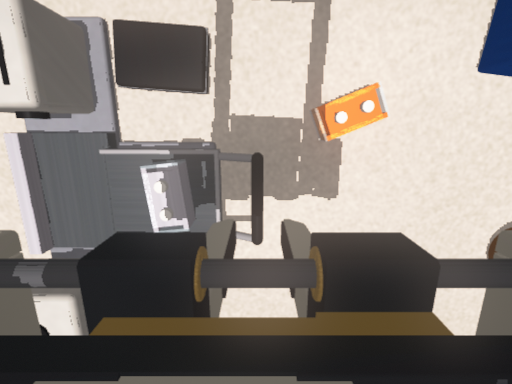

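The wrist view shows the bar as a vertical black rod at column 257, rows 155–245, midway between the fingers at columns 215–300. Next I'll descend and grip.

Emit:
drive_tool(commands=[{"x":-0.006,"y":0.012,"z":0.2,"yaw":0,"grip":0.36},{"x":-0.006,"y":0.012,"z":0.4,"yaw":0,"grip":0.36},{"x":-0.006,"y":0.012,"z":0.565,"yaw":0,"grip":0.36},{"x":-0.006,"y":0.012,"z":0.565,"yaw":0,"grip":0.36},{"x":-0.006,"y":0.012,"z":0.565,"yaw":0,"grip":0.36},{"x":-0.006,"y":0.012,"z":0.565,"yaw":0,"grip":1},{"x":-0.006,"y":0.012,"z":0.565,"yaw":0,"grip":1},{"x":-0.006,"y":0.012,"z":0.565,"yaw":0,"grip":1}], newtons=18)

```text
time_s: 3.08
tcp_pos: [598.1, 57.5, 39.2]
ee_rot: [0.72, 0.694, 0.002, -0.0]
ft_force: [0.3, 9.0, 4.4]
grip_width: 11.7
```

```bash
python3 - <<'E'
from h import *
st()
p0=np.arctan2(25,160)
for th in [.05,.1,.15,.2,.25,.3,.35,.4,.45,.5,.55,.6,.65,.7,.75,.8]:
    print(th, np.round([162*(np.cos(p0+th)-np.cos(p0))/200,-162*(np.sin(p0+th)-np.sin(p0))/200],3))
E
```

```text
t 3.08 tcp [598.1  57.5  39.2] ph [  2.  218.7] F [0.3 9.  4.4] w 11.7 j6 -1.63 tz [ 0.003  0.004 -1.   ]
0.05 [-0.007 -0.04 ]
0.1 [-0.016 -0.079]
0.15 [-0.028 -0.118]
0.2 [-0.041 -0.157]
0.25 [-0.056 -0.194]
0.3 [-0.073 -0.231]
0.35 [-0.091 -0.267]
0.4 [-0.112 -0.302]
0.45 [-0.134 -0.336]
0.5 [-0.158 -0.368]
0.55 [-0.183 -0.4  ]
0.6 [-0.21 -0.43]
0.65 [-0.239 -0.459]
0.7 [-0.269 -0.486]
0.75 [-0.3   -0.512]
0.8 [-0.332 -0.536]
```

Emit:
drive_tool(commands=[{"x":0.003,"y":0,"z":-0.02,"yaw":0,"grip":1},{"x":-0.002,"y":0,"z":-0.04,"yaw":0,"grip":1},{"x":-0.007,"y":0,"z":-0.06,"yaw":0,"grip":1},{"x":-0.012,"y":0,"z":-0.079,"yaw":0,"grip":1},{"x":-0.024,"y":0,"z":-0.118,"yaw":0,"grip":1},{"x":-0.037,"y":0,"z":-0.157,"yaw":0,"grip":1},{"x":-0.037,"y":0,"z":-0.157,"yaw":0,"grip":1}], newtons=18)

```text
time_s: 3.95
tcp_pos: [597.7, 49.8, 70.5]
ee_rot: [0.72, 0.694, 0.002, -0.0]
ft_force: [2.2, 8.4, 0.6]
grip_width: 11.8
```

```bash
cat >> h.py <<'E'
def bartilt(P):
    "tray tilt from the bar's top in the top camera"
    Q=toph(P); m=(Q[...,1]>130)&(Q[...,1]<235)&(abs(Q[...,0])<38)&(P[...,2]>40)
E
python3 - <<'E'
from h import *
st()
c,p,d=snap('scene','s1.png'); P=pts(c,d); Q=toph(P)
m=(abs(Q[...,0])<35)&(Q[...,1]>70)&(Q[...,1]<172)&(P[...,2]>20)&(P[...,2]<110)&(d>0)
# tray floor profile
for a in range(62,180,10):
    k=m&(abs(Q[...,1]-a)<5); 
    if k.any(): print(a,np.round(np.percentile(P[k][:,2],[10,50,90]),1))
E
```

```text
t 3.95 tcp [597.7  49.8  70.5] ph [  1.9 211. ] F [2.2 8.4 0.6] w 11.8 j6 -1.64 tz [ 0.003  0.003 -1.   ]
72 [33.7 35.4 36.7]
82 [35.8 37.1 38.5]
92 [37.3 39.  40.6]
102 [39.8 41.9 72.6]
112 [61.2 73.2 76.2]
122 [60.5 75.8 83. ]
132 [58.1 76.8 78.6]
142 [49.  61.2 78.1]
152 [48.  50.8 52.2]
162 [51.4 52.8 54.2]
172 [53.3 65.3 67.5]
```

Emit:
drive_tool(commands=[{"x":-0.003,"y":0,"z":-0.019,"yaw":0,"grip":1},{"x":-0.01,"y":0,"z":-0.037,"yaw":0,"grip":1},{"x":-0.018,"y":0,"z":-0.056,"yaw":0,"grip":1},{"x":-0.027,"y":0,"z":-0.074,"yaw":0,"grip":1},{"x":-0.036,"y":0,"z":-0.092,"yaw":0,"grip":1},{"x":-0.045,"y":0,"z":-0.11,"yaw":0,"grip":1},{"x":-0.055,"y":0,"z":-0.128,"yaw":0,"grip":1},{"x":-0.066,"y":0,"z":-0.145,"yaw":0,"grip":1},{"x":-0.066,"y":0,"z":-0.145,"yaw":0,"grip":1}], newtons=18)

```text
time_s: 5.12
tcp_pos: [597.2, 36.5, 99.6]
ee_rot: [0.72, 0.694, 0.002, -0.0]
ft_force: [1.8, 7.9, 2.8]
grip_width: 11.9
```

Emit:
drive_tool(commands=[{"x":-0.022,"y":0,"z":-0.034,"yaw":0,"grip":1},{"x":-0.046,"y":0,"z":-0.066,"yaw":0,"grip":1},{"x":-0.071,"y":0,"z":-0.098,"yaw":0,"grip":1},{"x":-0.098,"y":0,"z":-0.128,"yaw":0,"grip":1},{"x":-0.127,"y":0,"z":-0.157,"yaw":0,"grip":1},{"x":-0.157,"y":0,"z":-0.184,"yaw":0,"grip":1},{"x":-0.188,"y":0,"z":-0.21,"yaw":0,"grip":1},{"x":-0.207,"y":0,"z":-0.225,"yaw":0,"grip":1},{"x":-0.207,"y":0,"z":-0.225,"yaw":0,"grip":1},{"x":-0.207,"y":0,"z":-0.225,"yaw":0,"grip":1}], newtons=18)

```text
time_s: 6.38
tcp_pos: [595.9, -3.4, 146.3]
ee_rot: [0.72, 0.694, 0.003, -0.0]
ft_force: [-1.5, 12.4, 12.7]
grip_width: 11.4
```

```bash
python3 - <<'E'
from h import *
st()
c,p,d=snap('scene','s2.png'); P=pts(c,d); Q=toph(P)
c2,p2,d2=snap('top'); P2=pts(c2,d2);Q2=toph(P2)
im=np.hstack([cv2.resize(p[150:300,130:330],(420,315)),cv2.resize(p2[100:270,180:340],(297,315))])
cv2.imwrite('pics/s2.png',im[:,:,::-1])
for a in range(-20,180,10):
    k=(abs(Q[...,0])<30)&(abs(Q[...,1]-a)<5)&(d>0)
    if k.any(): print(a,np.round(np.percentile(P[k][:,2],[10,50,90]),1))
E
```

```text
t 6.38 tcp [595.9  -3.4 146.3] ph [  2.  157.8] F [-1.5 12.4 12.7] w 11.4 j6 -1.73 tz [ 0.005  0.005 -1.   ]
-20 [30.6 45.6 49. ]
-10 [28.9 30.2 31.9]
0 [28.9 30.4 31.4]
10 [30.1 45.1 61.1]
20 [58.9 60.5 61.9]
30 [59.4 62.1 69.1]
40 [58.9 60.4 63.6]
50 [29.9 44.8 60.5]
60 [ 30.1  35.5 273.2]
70 [ 13.6 272.4 273.9]
80 [ 13.2 238.9 273.7]
90 [ 12.2 247.2 273.7]
100 [ 12.   72.5 272.6]
110 [ 11.5  80.4 273.3]
120 [ 12.9 299.3 426.2]
130 [ 13.3 329.4 439.4]
140 [ 13.4 199.5 298.8]
150 [ 28.5 195.8 289.8]
160 [ 12.5 167.4 291.6]
170 [ 10.  213.4 301.2]
```

View pics/s2.png

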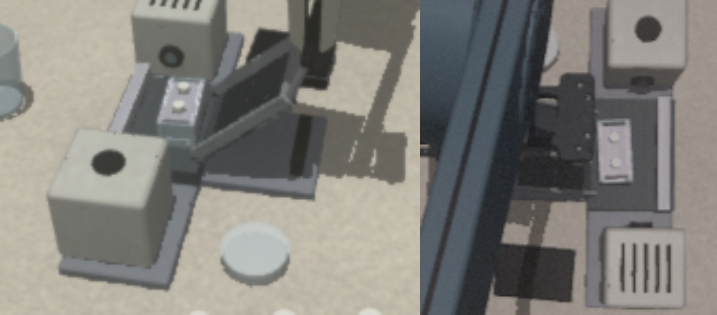

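The cell stands flat on the stage, with its top at about 60 mm and y from about 11 to 52 in the photometer frame. It is clear of the raised tray and short of the rail. Now I'll lower the tray back along the same arc.

Emit:
drive_tool(commands=[{"x":0.019,"y":0,"z":0.015,"yaw":0,"grip":1},{"x":0.05,"y":0,"z":0.041,"yaw":0,"grip":1},{"x":0.08,"y":0,"z":0.068,"yaw":0,"grip":1},{"x":0.109,"y":0,"z":0.097,"yaw":0,"grip":1},{"x":0.136,"y":0,"z":0.127,"yaw":0,"grip":1},{"x":0.161,"y":0,"z":0.159,"yaw":0,"grip":1},{"x":0.185,"y":0,"z":0.191,"yaw":0,"grip":1},{"x":0.207,"y":0,"z":0.225,"yaw":0,"grip":1},{"x":0.207,"y":0,"z":0.225,"yaw":0,"grip":1}], newtons=18)

```text
time_s: 7.6
tcp_pos: [597.2, 36.7, 99.1]
ee_rot: [0.72, 0.694, 0.002, -0.0]
ft_force: [2.1, 7.5, 3.3]
grip_width: 11.5
```

Emit:
drive_tool(commands=[{"x":0.011,"y":0,"z":0.017,"yaw":0,"grip":1},{"x":0.021,"y":0,"z":0.035,"yaw":0,"grip":1},{"x":0.03,"y":0,"z":0.053,"yaw":0,"grip":1},{"x":0.039,"y":0,"z":0.071,"yaw":0,"grip":1},{"x":0.048,"y":0,"z":0.09,"yaw":0,"grip":1},{"x":0.056,"y":0,"z":0.108,"yaw":0,"grip":1},{"x":0.062,"y":0,"z":0.126,"yaw":0,"grip":1},{"x":0.066,"y":0,"z":0.145,"yaw":0,"grip":1},{"x":0.066,"y":0,"z":0.145,"yaw":0,"grip":1}], newtons=18)

```text
time_s: 8.72
tcp_pos: [597.8, 49.9, 70.1]
ee_rot: [0.72, 0.694, 0.002, -0.0]
ft_force: [2.3, 8.8, 1.8]
grip_width: 11.3
```

Emit:
drive_tool(commands=[{"x":0.007,"y":0,"z":0.02,"yaw":0,"grip":1},{"x":0.013,"y":0,"z":0.039,"yaw":0,"grip":1},{"x":0.019,"y":0,"z":0.058,"yaw":0,"grip":1},{"x":0.025,"y":0,"z":0.078,"yaw":0,"grip":1},{"x":0.03,"y":0,"z":0.097,"yaw":0,"grip":1},{"x":0.034,"y":0,"z":0.115,"yaw":0,"grip":1},{"x":0.037,"y":0,"z":0.13,"yaw":0,"grip":1},{"x":0.04,"y":0,"z":0.142,"yaw":0,"grip":1},{"x":0.042,"y":0,"z":0.152,"yaw":0,"grip":1},{"x":0.042,"y":0,"z":0.152,"yaw":0,"grip":1}], newtons=18)

```text
time_s: 9.98
tcp_pos: [598.0, 57.5, 39.5]
ee_rot: [0.72, 0.694, 0.002, 0.0]
ft_force: [1.6, 6.5, 0.4]
grip_width: 11.5
```

```bash
python3 - <<'E'
from h import *
st()
c,p,d=snap('scene','s3.png'); P=pts(c,d); Q=toph(P)
for a in range(-20,180,10):
    k=(abs(Q[...,0])<30)&(abs(Q[...,1]-a)<5)&(d>0)&(P[...,2]<100)
    if k.any(): print(a,np.round(np.percentile(P[k][:,2],[10,50,90]),1))
E
```

```text
t 9.97 tcp [598.   57.5  39.5] ph [  1.9 218.7] F [1.6 6.5 0.4] w 11.5 j6 -1.63 tz [ 0.002  0.002 -1.   ]
-20 [30.9 45.3 49. ]
-10 [29.1 30.4 31.8]
0 [29.  30.1 31.8]
10 [29.6 32.1 60.3]
20 [58.8 60.1 61.6]
30 [59.  62.1 68.4]
40 [59.2 60.4 63.6]
50 [30.1 44.  60.8]
60 [31.  31.9 33.7]
70 [31.3 32.6 34. ]
80 [30.9 32.7 33.7]
90 [31.1 32.6 34. ]
100 [31.  32.4 33.8]
110 [31.2 32.5 33.8]
120 [31.1 32.5 34.3]
130 [31.3 32.5 33.9]
140 [31.3 32.7 34.3]
150 [31.5 32.6 34.1]
160 [31.4 32.7 34. ]
170 [30.9 32.7 34.3]
```

The tray floor reads level at 32.5 mm all along. I'll press down a touch to seat it, release and rise.

Emit:
drive_tool(commands=[{"x":0,"y":0,"z":0.008,"yaw":0,"grip":1},{"x":0,"y":0,"z":0.008,"yaw":0,"grip":1},{"x":0,"y":0,"z":0.008,"yaw":0,"grip":0.45},{"x":0,"y":0,"z":0.008,"yaw":0,"grip":0.45},{"x":0,"y":0,"z":0.008,"yaw":0,"grip":0.45},{"x":0,"y":0,"z":-0.2,"yaw":0,"grip":0.45},{"x":0,"y":0,"z":-0.45,"yaw":0,"grip":0.45},{"x":0,"y":0,"z":-0.65,"yaw":0,"grip":0.45},{"x":0,"y":0,"z":-0.65,"yaw":0,"grip":0.45}])

```text
time_s: 11.15
tcp_pos: [599.3, 55.6, 172.5]
ee_rot: [0.72, 0.694, 0.002, 0.003]
ft_force: [0.8, 0.1, -0.8]
grip_width: 25.6
```

```bash
cat >> h.py <<'E'
def cellpose(name,fn=None):
    c,p,d=snap(name,fn); P=pts(c,d); Q=toph(P)
    m=(abs(Q[...,0])<75)&(Q[...,1]>-17)&(Q[...,1]<75)&(P[...,2]>55)&(P[...,2]<72)&(d>0)
    n,l,s,_=cv2.connectedComponentsWithStats(m.astype(np.uint8)); k=1+s[1:,4].argmax()
    r=cv2.minAreaRect(Q[l==k].astype(np.float32)); print(name,'cell ph',np.round(r[0],1),np.round(r[1],1),round(r[2],2),s[k,4])
    k=(abs(Q[...,0])<60)&(P[...,2]>44)&(P[...,2]<52)&(Q[...,1]<-5)&(Q[...,1]>-45)&(d>0)
    print('  rail',cv2.minAreaRect(Q[k].astype(np.float32)))
    return c,p,d,Q,P
E
python3 - <<'E'
from h import *
st()
for n in('top','scene','wrist'):
    try: cellpose(n,n+'4.png')
    except Exception as e: print(n,e)
E
```

```text
t 11.15 tcp [599.3  55.6 172.5] ph [  3.3 216.9] F [ 0.8  0.1 -0.8] w 25.6 j6 -1.63 tz [ 0.007 -0.001 -1.   ]
top cell ph [ 0.9 31.3] [69.7 36.2] 3.34 555
  rail ((0.6082839965820312, -24.69536781311035), (13.895737648010254, 118.78897094726562), 88.66954803466797)
scene cell ph [ 1.2 31.8] [74.1 36.7] 3.14 447
  rail ((-8.478775024414062, -23.827585220336914), (15.211966514587402, 102.7424545288086), 89.3359375)
wrist cell ph [-0.3 32.4] [70.3 37.5] 2.95 2244
  rail ((0.14170455932617188, -24.034948348999023), (119.55035400390625, 16.38225746154785), 0.3327789902687073)
```

Emit:
drive_tool(commands=[{"x":-0.2,"y":-0.01,"z":0,"yaw":0.12,"grip":0.14},{"x":-0.4,"y":-0.01,"z":0,"yaw":0.24,"grip":0.14},{"x":-0.6,"y":-0.01,"z":0,"yaw":0.36,"grip":0.14},{"x":-0.735,"y":-0.01,"z":0,"yaw":0.48,"grip":0.14},{"x":-0.735,"y":-0.01,"z":0,"yaw":0.6,"grip":0.14},{"x":-0.735,"y":-0.01,"z":0,"yaw":0.72,"grip":0.14},{"x":-0.735,"y":-0.01,"z":0,"yaw":0.84,"grip":0.14},{"x":-0.735,"y":-0.01,"z":0,"yaw":0.95,"grip":0.14},{"x":-0.735,"y":-0.01,"z":0,"yaw":1.0,"grip":0.14},{"x":-0.735,"y":-0.01,"z":0,"yaw":1.0,"grip":0.14}])

```text
time_s: 12.55
tcp_pos: [588.7, -90.5, 166.7]
ee_rot: [1.0, 0.018, -0.002, -0.001]
ft_force: [-0.4, 0.5, 1.2]
grip_width: 40.1
```

```bash
python3 - <<'E'
from h import *
st(); rows(*ph(0.3,70),100,YAW)
c,p,d,Q,P=cellpose('wrist','w5.png')
E
```

```text
t 12.55 tcp [588.7 -90.5 166.7] ph [-1.9 70.5] F [-0.4  0.5  1.2] w 40.1 j6 -0.38 tz [-0.003  0.001 -1.   ]
row [0.012 0.004 0.333] yaw 0.048 xang 0.0357
wrist cell ph [ 0.7 31.9] [69.1 37. ] 3.9 1846
  rail ((0.0, 0.0), (0.0, 0.0), 0.0)
```

View pics/w5.png

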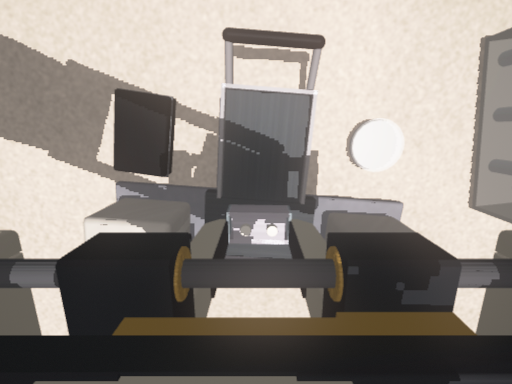

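The wrist view shows the tray down, the cell on the stage at (262,228) and the fingers at columns 205 and 315 straddling its middle. I'll square the tool and descend behind the cell.

Emit:
drive_tool(commands=[{"x":0.012,"y":0.004,"z":0.15,"yaw":0.048,"grip":0.14},{"x":0.012,"y":0.004,"z":0.35,"yaw":0.048,"grip":0.14},{"x":0.012,"y":0.004,"z":0.52,"yaw":0.048,"grip":0.14},{"x":0.012,"y":0.004,"z":0.61,"yaw":0.048,"grip":0.14},{"x":0.012,"y":0.004,"z":0.615,"yaw":0.048,"grip":0.14},{"x":0.012,"y":0.004,"z":0.615,"yaw":0.048,"grip":0.14}])

```text
time_s: 13.35
tcp_pos: [593.1, -91.8, 46.7]
ee_rot: [1.0, -0.018, 0.001, 0.0]
ft_force: [0.0, -0.1, 0.6]
grip_width: 40.0
```

```bash
python3 - <<'E'
from h import *
st(); rows(*ph(0.3,30),42,YAW)
E
```

```text
t 13.35 tcp [593.1 -91.8  46.7] ph [ 2.5 69.4] F [ 0.  -0.1  0.6] w 40.0 j6 -0.3 tz [ 0.002 -0.001 -1.   ]
row [-0.011  0.197  0.024] yaw 0.0 xang -0.0367
```

Emit:
drive_tool(commands=[{"x":-0.011,"y":0.02,"z":0.02,"yaw":0,"grip":0.14},{"x":-0.011,"y":0.04,"z":0.02,"yaw":0,"grip":0.14},{"x":-0.011,"y":0.06,"z":0.02,"yaw":0,"grip":0.14},{"x":-0.011,"y":0.08,"z":0.02,"yaw":0,"grip":0.14},{"x":-0.011,"y":0.1,"z":0.02,"yaw":0,"grip":0.14},{"x":-0.011,"y":0.12,"z":0.02,"yaw":0,"grip":0.14},{"x":-0.011,"y":0.14,"z":0.02,"yaw":0,"grip":0.14},{"x":-0.011,"y":0.16,"z":0.02,"yaw":0,"grip":0.14},{"x":-0.011,"y":0.175,"z":0.02,"yaw":0,"grip":0.14},{"x":-0.011,"y":0.185,"z":0.02,"yaw":0,"grip":0.14}])

```text
time_s: 14.6
tcp_pos: [588.6, -128.5, 41.6]
ee_rot: [1.0, -0.019, -0.0, -0.0]
ft_force: [0.1, 0.2, 0.5]
grip_width: 39.7
```

```bash
python3 - <<'E'
from h import *
st()
for n in('scene','top'): 
    try: cellpose(n,n+'6.png')
    except Exception as e: print(e)
E
```

```text
t 14.6 tcp [ 588.6 -128.5   41.6] ph [-0.6 32.5] F [0.1 0.2 0.5] w 39.7 j6 -0.36 tz [-0.  0. -1.]
scene cell ph [24.9 14.6] [54.4 23.5] 89.81 216
  rail ((20.657028198242188, -23.882030487060547), (40.77621841430664, 24.097637176513672), 20.026763916015625)
attempt to get argmax of an empty sequence
```

Emit:
drive_tool(commands=[{"x":0,"y":0.008,"z":0,"yaw":0,"grip":0.14},{"x":0,"y":0.016,"z":0,"yaw":0,"grip":0.14},{"x":0,"y":0.024,"z":0,"yaw":0,"grip":0.14},{"x":0,"y":0.024,"z":0,"yaw":0,"grip":0.14}])

```text
time_s: 15.2
tcp_pos: [588.4, -133.0, 41.7]
ee_rot: [1.0, -0.019, -0.0, -0.0]
ft_force: [0.3, 1.1, 0.0]
grip_width: 39.7
```

Emit:
drive_tool(commands=[{"x":0,"y":0.005,"z":0,"yaw":0,"grip":0.14},{"x":0,"y":0.01,"z":0,"yaw":0,"grip":0.14},{"x":0,"y":0.01,"z":0,"yaw":0,"grip":0.14}])

```text
time_s: 15.58
tcp_pos: [588.4, -133.1, 41.7]
ee_rot: [1.0, -0.019, -0.0, -0.001]
ft_force: [1.6, 7.6, 1.8]
grip_width: 40.2
```

```bash
python3 - <<'E'
from h import *
st()
c,p,d=snap('scene'); cv2.imwrite('pics/s7.png',cv2.resize(p[120:280,140:320],(720,600),interpolation=cv2.INTER_CUBIC)[:,:,::-1])
E
```

```text
t 15.57 tcp [ 588.4 -133.1   41.7] ph [-0.6 27.9] F [1.6 7.6 1.8] w 40.2 j6 -0.37 tz [ 0.     0.003 -1.   ]
```

View pics/s7.png

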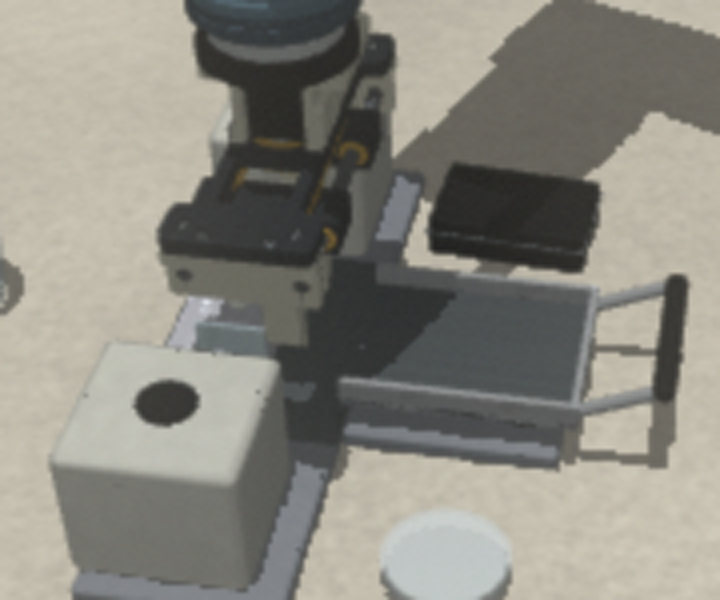

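The force rose to 7.6 N and motion stalled, so the cell is against the rail; the scene view shows it at (235,335) between finger and rail. One small extra press, then I'll back off and look.

Emit:
drive_tool(commands=[{"x":0,"y":0.006,"z":0,"yaw":0,"grip":0.14},{"x":0,"y":0.006,"z":0,"yaw":0,"grip":0.14},{"x":0,"y":-0.03,"z":0,"yaw":0,"grip":0.14},{"x":0,"y":-0.1,"z":0,"yaw":0,"grip":0.14},{"x":0,"y":-0.15,"z":-0.2,"yaw":0,"grip":0.14},{"x":0,"y":-0.35,"z":-0.45,"yaw":0,"grip":0.14},{"x":0,"y":-0.6,"z":-0.7,"yaw":0,"grip":0.14},{"x":0,"y":-0.8,"z":-0.8,"yaw":0,"grip":0.14},{"x":0,"y":-0.8,"z":-0.8,"yaw":0,"grip":0.14}])

```text
time_s: 16.75
tcp_pos: [595.5, 28.0, 204.7]
ee_rot: [1.0, -0.016, 0.003, 0.0]
ft_force: [-0.1, 0.7, -0.2]
grip_width: 40.0
```

```bash
python3 - <<'E'
from h import *
st()
for n in('top','scene'):
    c,p,d,Q,P=cellpose(n)
    for s,nm in((-1,'lamp'),(1,'det')):
        k=(abs(Q[...,0]-s*127)<60)&(abs(Q[...,1])<60)&(P[...,2]>88)&(P[...,2]<102)&(d>0); print(nm,cv2.minAreaRect(Q[k].astype(np.float32)))
    k=(abs(Q[...,0])<34)&(P[...,2]>56)&(P[...,2]<63)&(Q[...,1]>-25)&(Q[...,1]<30)&(d>0)
    print(P[k][:,2].mean(), np.linalg.lstsq(np.c_[Q[k],np.ones(k.sum())],P[k][:,2],rcond=None)[0])
    if n=='top': cv2.imwrite('pics/t8.png',cv2.resize(p[90:280,230:340],(440,600) if 0 else (347,600),interpolation=cv2.INTER_CUBIC)[:,:,::-1])
E
```

```text
t 16.75 tcp [595.5  28.  204.7] ph [  0.5 189.1] F [-0.1  0.7 -0.2] w 40.0 j6 -0.11 tz [ 0.006 -0.    -1.   ]
top cell ph [-0.4  0.5] [69.1 33.6] 0.53 540
  rail ((0.6788520812988281, -19.66454315185547), (118.55451965332031, 25.13361930847168), 0.07912956178188324)
lamp ((-126.69960021972656, 0.23134231567382812), (85.04523468017578, 83.95571899414062), 0.2178507000207901)
det ((127.35728454589844, -0.046550750732421875), (83.95708465576172, 86.19192504882812), 0.14044547080993652)
60.089082367499365 [3.82316464e-03 7.01409431e-03 6.00854723e+01]
scene cell ph [0.3 1. ] [73.6 36.2] 0.36 433
  rail ((-8.172489166259766, -24.18872833251953), (101.32706451416016, 24.956188201904297), 7.371636867523193)
lamp ((-125.1741714477539, 1.2839012145996094), (85.30791473388672, 88.1859130859375), 89.27958679199219)
det ((129.98866271972656, 1.0546722412109375), (84.91636657714844, 86.61261749267578), 89.92758178710938)
59.9367209312936 [-1.71778269e-03  3.47856782e-04  5.99402718e+01]
```

View pics/t8.png

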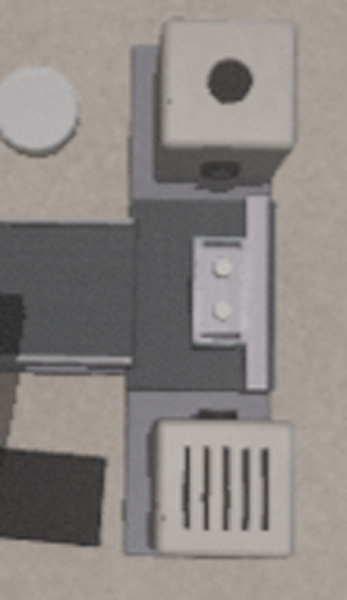

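The top view shows the cell flush on the rail at (220,290) with no visible seam gap, yaw under 0.5° and its top level at 60 mm. By depth its x offset is about -0.7 mm. I'll check it from another angle with the wrist camera.

Emit:
drive_tool(commands=[{"x":0.5,"y":0.2,"z":-0.28,"yaw":-0.12,"grip":0.14},{"x":0.5,"y":0.4,"z":-0.28,"yaw":-0.24,"grip":0.14},{"x":0.5,"y":0.6,"z":-0.28,"yaw":-0.36,"grip":0.14},{"x":0.5,"y":0.85,"z":-0.28,"yaw":-0.48,"grip":0.14},{"x":0.5,"y":0.85,"z":-0.28,"yaw":-0.6,"grip":0.14},{"x":0.5,"y":0.85,"z":-0.28,"yaw":-0.72,"grip":0.14},{"x":0.5,"y":0.85,"z":-0.28,"yaw":-0.84,"grip":0.14},{"x":0.5,"y":0.85,"z":-0.28,"yaw":-0.96,"grip":0.14},{"x":0.5,"y":0.85,"z":-0.28,"yaw":-1.0,"grip":0.14},{"x":0.5,"y":0.85,"z":-0.28,"yaw":-1.0,"grip":0.14}])

```text
time_s: 18.1
tcp_pos: [687.0, -150.4, 255.7]
ee_rot: [0.745, 0.667, -0.001, -0.001]
ft_force: [-0.9, 0.4, 0.4]
grip_width: 39.8
```

```bash
cat > chk.py <<'E'
from h import *
st()
c,p,d,Q,P=cellpose('wrist','w%d.png'%int(arm.get_obs()['time_s']*10))
cv2.imwrite('pics/last.png',p[:,:,::-1])
for s,nm in((-1,'lamp'),(1,'det')):
    k=(abs(Q[...,0]-s*127)<60)&(abs(Q[...,1])<60)&(P[...,2]>88)&(P[...,2]<102)&(d>0)
    if k.sum()>50: print(nm,cv2.minAreaRect(Q[k].astype(np.float32)),k.sum())
t=(abs(Q[...,0])<60)&(P[...,2]>56.5)&(P[...,2]<63)&(Q[...,1]>-16)&(Q[...,1]<30)&(d>0)
print('top x pct',np.percentile(Q[t][:,0],[0.5,1,99,99.5]),'y',np.percentile(Q[t][:,1],[99,99.8]))
r=(abs(Q[...,0])<80)&(P[...,2]>45)&(P[...,2]<51)&(Q[...,1]>-40)&(Q[...,1]<-20)&(d>0)
print('rail x',np.percentile(Q[r][:,0],[0.5,1,99,99.5]))
for x in range(-30,31,15):
    k=t&(abs(Q[...,0]-x)<6); print(x,'cell +y edge',round(np.percentile(Q[k][:,1],99),1), end='; ')
E
python3 chk.py
```

```text
t 18.1 tcp [ 687.  -150.4  255.7] ph [98.6 14.2] F [-0.9  0.4  0.4] w 39.8 j6 -1.83 tz [-0.003  0.001 -1.   ]
wrist cell ph [-1.   0.8] [70.  35.6] 0.01 1466
  rail ((0.0228729248046875, -18.302370071411133), (119.87069702148438, 25.89409065246582), 0.036496467888355255)
lamp ((-94.35747528076172, -0.001331329345703125), (85.84820556640625, 23.482614517211914), 85.9953842163086) 1730
det ((126.90870666503906, 0.6194229125976562), (85.9229965209961, 84.53245544433594), 89.90646362304688) 3972
top x pct [-35.645335   -35.30221394  33.3804162   33.67708154] y [18.35413891 18.62593613]
rail x [-64.41436797 -63.8207619   62.94883825  63.66336587]
-30 cell +y edge 18.1; -15 cell +y edge 18.2; 0 cell +y edge 18.3; 15 cell +y edge 18.5; 30 cell +y edge 18.5;
```

View pics/last.png

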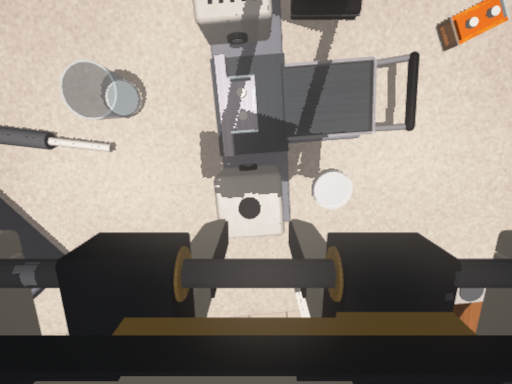

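The wrist view shows the cell at (242,103) flush on the rail, square to within 0.1°, and about 0.5 mm from mid-way, relative to the rail ends and detector. The tray is down at (330,98). I'll check the bystanders and hand in.

```bash
python3 - <<'E'
from h import *
c,p,d=snap('top'); P=pts(c,d)
for n,X,zl,zh in(('dish',(725,-39),8,25),('case',(454,-36),18,40),('beaker',(554,-334),60,100)):
    m=(np.hypot(P[...,0]-X[0],P[...,1]-X[1])<70)&(P[...,2]>zl)&(P[...,2]<zh)&(d>0)&((n!='dish')|(toph(P)[...,0]>90))&((n!='case')|(toph(P)[...,0]<-60))&((n=='beaker')|(toph(P)[...,1]>70))
    r=cv2.minAreaRect(P[m][:,:2].astype(np.float32)) if m.any() else None; print(n,r)
print(arm.close_job())
E
```

```text
dish ((724.6691284179688, -38.90237808227539), (60.652748107910156, 61.03696823120117), 88.50086212158203)
case None
beaker None
the job is handed in; nothing more can be done
None
```

I lifted the tray by its bar to about 0.78 rad and the cell slid out flat onto the stage. I then brought the tray down along the same arc, seated it and released it. Finally I pushed the cell against the rail with two fingers and backed the arm clear. The job was handed in at about 18 s of the 54 s allowed, and the highest wrist force I saw was under 20 N.

**Cell:**
- The last wrist view showed it flush, with yaw about 0.0° from the photometer's axes and its far edge at y = 18.3 mm (18 expected).
- It stood about 0.5 mm off the middle between lamp and detector, towards the lamp.
- The earlier top view measured 0.5° yaw, about 0.7 mm off centre, and the cell's top level at 60 mm.
- The scene camera disagreed somewhat, putting the cell 2 mm off centre, but its outline there included a side face. I trusted the other two.

**Tray:** its floor read 32.5 mm along its whole length before I released the bar, and it still looked down in the later pictures.

**Bystanders:**
- The dish was within 0.3 mm of where it started.
- The final numeric check gave no reading for the case and the beaker, probably because the arm blocked the top view. They looked undisturbed in the last wrist picture, where the case is only partly in view.

**Refused calls:** two early move calls were refused for missing keys and moved nothing.

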